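Put the shoe-care kit back in its tray

ROBOT

A 7-joint arm with a two-finger parallel gripper is mounted at the origin on the work surface. World frame = base frame: x ahead of the robot, y to its left, z up, the work surface at z = 0. Lengths are in m, angles in rad, forces in N, time in s.
With the tool pointing down it reaches from about 0.425 to 0.825 m from the base axis. Payload 3.6 kg.
Tool frame: the origin (TCP) lies midway between the tips of the shut fingers; the grasp point (between the pads) lies 19 mm behind it; z points along the fingers, y is the line along which they close (so a half turn about z gives the same grasp; the last joint's range is limited). The gripper opens to 85 mm and grips with 20 to 120 N. Pads are 22 mm wide; open, the fingers measure 114 mm over their backs; the gripper's body (76 mm by 85 mm) begins 54 mm behind the grasp point. The pads swing forward as they close: fully open they stand 13 mm farther back than shut.
Start: joints at [1.26, 0.615, -0.013, 1.423, 0.008, 1.103, -0.04], TCP at [0.183, -0.624, 0.231] pointing down, gripper open.
Joint ranges: [-3.12, 3.12], [-0.3, 2.06], [-1.34, 1.32], [0.26, 2.42], [-1.36, 4.5], [0.01, 1.98], [-2.84, 2.84]. Speed limits (rad/s): [2.79, 2.79, 3.14, 3.14, 3.14, 3.14, 3.14].

INTERFACE

Orientations are given as a unit quaternion [w, x, y, z].
In Python, from workcell import bot gives the robot as it stands. The module is installed in compiled form; this text tells all that it offers.
- The arm moves only by the tool apply_moves, never from a script. Its argument "deltas" is a list of rows, each a list of 4 numbers: the shift along the tool's x, y, z in mm, then the turn about the tool's z in rad. A call has 1 to 5 rows; each row is the pose to reach, as a shift and turn from the pose commanded when the call began, along the tool's axes at that moment; what a row does not reach only later rows make up. A row lasts 1/10 s, in which the tool goes at most 50 mm and 8.59 degrees, less where a joint would pass 70% of its speed; a pose out of reach is approached as far as the arm can. A call with a gripper value outside its range is refused whole. "grip" is the opening, from -1 (shut) to 1 (fully open), set as the call begins (left out, the last holds). The fingers move at their own pace and stop on an object; the grip force is fixed at half the most. Time passes only in rows, so rows that repeat a pose let the fingers close. It gives the time, the measured TCP pose, the force, the opening and the grip force at its end, in the units of the state.
- bot.get_state(): the state, without advancing time (a new reading comes with each control period).
- bot.get_image(name): name is "scene" or "top" or "wrist"; returns a dict with "frame" (400x640x3 uint8, red, green, blue), "z_map" (400x640 float32, m along the optical axis (not along the pixel's ray), 0 where there is no reading), "K" (3x3 intrinsics, pixels), "rvec" (rotation vector, rad) and "tvec" (3), from world to camera coordinates, as OpenCV has them. Camera axes: x right, y down, z forward; pixel columns grow to the right and rows downward; lengths in m; the calibration is good to about 2 mm. The wrist camera is an equidistant fisheye: a pixel r from the principal point sees the ray r / f radians off the axis. A picture is of the moment at which its call begins.
- bot.finish_job(): hands the job in; it is judged then, once.
The state is a dict: "time_s": time; "joint_positions": joint angles; "dq": joint speeds; "joint_torque": joint torques, N m; "tcp_pos": TCP position; "tcp_rot": TCP orientation; "contact_force": force on the tool from outside, world axes, zero at the start; "moment": the same for the moment, N m; "finger_gap": opening from 0.0 (shut) to 1.0 (fully open); "finger_force": force on a finger pad.
Only numpy, scipy, OpenCV 4.12 (cv2) and the standard library are available. Lean on these libraries where they do the work, as an engineer would, in place of code of your own. Each camera call takes 0.05 s, during which the arm holds its last target. There are 200 camera calls.

TASK

Put the shoe-care kit back in the dark wooden tray: set each of the three polish tins (black, tan and dark red lids) down upright and centred on the disc of its own colour, and lay the dark shoe brush bristles down, lengthwise in the tray's long empty compartment. Leave the green-banded food tin and the pale vegetable brush standing where they are: they belong to the kitchen.

Things in the scene. Friction and masses are not known exactly. Their poses are not given: they have to be found in the camera images.
- tray: dark wooden tray, fixed, 262 mm (x) by 256 mm (y). Origin: centre of underside. Floor 6 mm thick; walls 8 mm thick, 40 mm high. A low divider along y (20 mm high, 6 mm thick, at x = +10 mm) parts a tin compartment (130 by 240 mm, cream floor, coloured discs; on the robot's side, -x) from the empty long brush compartment (110 mm in x by 240 mm in y, dark floor, middle at x = +68 mm).
- disc_black: black disc, 72 mm across, 2 mm thick, fixed on the floor of the tray's tin compartment: the place of the tin with that lid colour. Origin: centre of its underside, 6 mm above the counter (top at 8 mm). The discs are in a row along the tray's y axis, 80 mm apart, at x = -58 mm in the tray's frame; the colours' order varies.
- disc_tan: tan (light yellow-brown) disc, 72 mm across, 2 mm thick, fixed on the floor of the tray's tin compartment: the place of the tin with that lid colour. Origin: centre of its underside, 6 mm above the counter (top at 8 mm). The discs are in a row along the tray's y axis, 80 mm apart, at x = -58 mm in the tray's frame; the colours' order varies.
- disc_red: oxblood (dark red) disc, 72 mm across, 2 mm thick, fixed on the floor of the tray's tin compartment: the place of the tin with that lid colour. Origin: centre of its underside, 6 mm above the counter (top at 8 mm). The discs are in a row along the tray's y axis, 80 mm apart, at x = -58 mm in the tray's frame; the colours' order varies.
- tin_black: shoe-polish tin, loose: flat round tin 60 mm across, 26 mm high, steel base and a black lid with a thin brass ring on top; about 90 g. Origin: centre of its underside, z up. Stands on the counter (z = 0) among the other loose things.
- tin_tan: shoe-polish tin, loose: flat round tin 60 mm across, 26 mm high, steel base and a tan (light yellow-brown) lid with a thin brass ring on top; about 90 g. Origin: centre of its underside, z up. Stands on the counter (z = 0) among the other loose things.
- tin_red: shoe-polish tin, loose: flat round tin 60 mm across, 26 mm high, steel base and an oxblood (dark red) lid with a thin brass ring on top; about 90 g. Origin: centre of its underside, z up. Stands on the counter (z = 0) among the other loose things.
- shoe_brush: shoe brush, loose, of very dark wood with black bristles. 115 mm long (x), 44 mm wide (y), 42 mm high, lying bristles down; wooden body with rounded ends from 22 to 42 mm up, bristle block below it 95 by 36 mm; about 120 g. Origin: centre of underside, z up. On the counter, length within 0.45 rad of world x.
- food_tin: look-alike, to be left alone: small food tin, loose, 60 mm across, 26 mm high, with a green band round its side and a bare steel top with a ring pull. Origin: centre of its underside.
- veg_brush: look-alike, to be left alone: vegetable brush, loose, of pale wood with white bristles. 115 mm long (x), 44 mm wide (y), 42 mm high, lying bristles down; wooden body with rounded ends from 22 to 42 mm up, bristle block below it 95 by 36 mm; about 120 g. Origin: centre of underside, z up. 
Things that resemble listed ones, but are neither listed nor needed, are in the scene too. What is shaped like the tin_black but blue or turquoise is not meant.

How it is judged:
By the outcome, as a careful person would: the job done as asked, in the order asked, and still so for the second after the job is handed in, with the robot touching nothing.
It also fails if it takes over 96 s, if anything falls off the work surface, if the arm or the gripper's body presses on something with over 40 N, if the wrist force passes 120 N, or if a joint passes its speed limit or range.

## Working session

There is one attempt and no reset: what is moved stays moved. The work goes in short steps, Python scripts to look and compute and a tool call to move; the robot and the scene stay as the last step left them, time stands still between calls to the robot, and variables do not carry over. Pictures are saved under pics/ and viewed, at most 14 in all, crops included, and the job is handed in when it is done.

Besides the shell and the picture viewer there is one more tool, called after "Emit:" as name(argument=value, ...) on one line, values as JSON. apply_moves: Moves the arm, as the interface text tells. Its arguments: {"type":"object","properties":{"deltas":{"type":"array"},"grip":{"type":"number"}},"required":["deltas"]}

```bash
mkdir -p pics; cat > h.py <<'E'
import numpy as np, cv2
from workcell import bot
def grab(n,tag):
    d=bot.get_image(n); np.savez(f'{tag}.npz',**{k:d[k] for k in('frame','z_map','K','rvec','tvec')})
    cv2.imwrite(f'pics/{tag}.png',cv2.cvtColor(d['frame'],cv2.COLOR_RGB2BGR)); return d
def cam(d):
    return np.array(d['K'],float),cv2.Rodrigues(np.array(d['rvec'],float))[0],np.array(d['tvec'],float).ravel()
def px(d,u,v,z):
    "world point of pixel on plane z"
    K,R,t=cam(d); r=R.T@np.linalg.inv(K)@np.array([u,v,1.]); c=-R.T@t
    return c+r*(z-c[2])/r[2]
def cloud(d):
    K,R,t=cam(d); Z=np.asarray(d['z_map'],float); v,u=np.mgrid[:400,:640]
    P=np.stack([(u-K[0,2])/K[0,0]*Z,(v-K[1,2])/K[1,1]*Z,Z],-1)
    return (P-t)@R
E
python3 - <<'E'
from h import *
d=grab('top','top0'); grab('scene','sc0'); s=bot.get_state()
print(cam(d)); print({k:np.round(v,3) for k,v in s.items()})
P=cloud(d)
for u,v in [(0,0),(639,0),(0,399),(639,399),(320,200)]: print(u,v,P[v,u].round(3))
E
```

```text
(array([[402.48404329,   0.        , 314.81921733],
       [  0.        , 402.48404329, 200.72936167],
       [  0.        ,   0.        ,   1.        ]]), array([[-0.01815727, -0.99981634, -0.00613253],
       [-0.98802822,  0.01888234, -0.15311337],
       [ 0.15320104,  0.00327899, -0.9881896 ]]), array([-0.0963344 ,  0.45532776,  0.92061612]))
{'time_s': np.float64(0.1), 'joint_positions': array([ 1.26 ,  0.616, -0.013,  1.425,  0.008,  1.103, -0.04 ]), 'dq': array([ 0.   , -0.004, -0.002, -0.002, -0.001, -0.001,  0.001]), 'joint_torque': array([ 1.0000e-03, -4.7038e+01,  2.6000e-01, -1.7157e+01,  1.0000e-02,
        6.0000e-03, -0.0000e+00]), 'tcp_pos': array([ 0.182, -0.623,  0.23 ]), 'tcp_rot': array([-0.001,  0.99 ,  0.142, -0.   ]), 'contact_force': array([ 0.035, -0.052, -0.702]), 'moment': array([ 0.013, -0.041, -0.013]), 'finger_force': np.float64(0.0), 'finger_gap': np.float64(1.0)}
0 0 [ 1.563  1.369 -0.747]
639 0 [ 1.489 -1.627 -0.738]
0 399 [0.012 0.625 0.002]
639 399 [ 0.049 -0.695  0.188]
320 200 [ 0.454 -0.117  0.042]
```

View pics/top0.png

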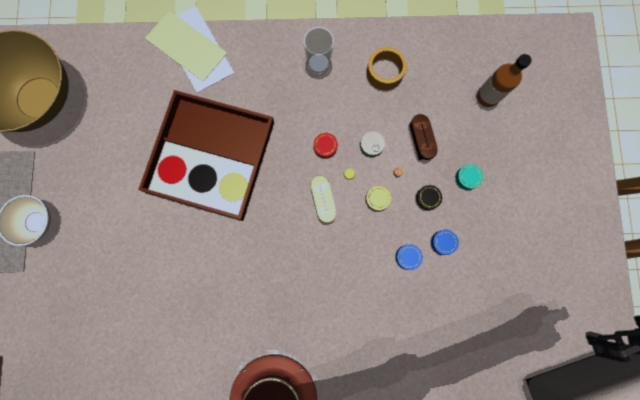

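View pics/sc0.png

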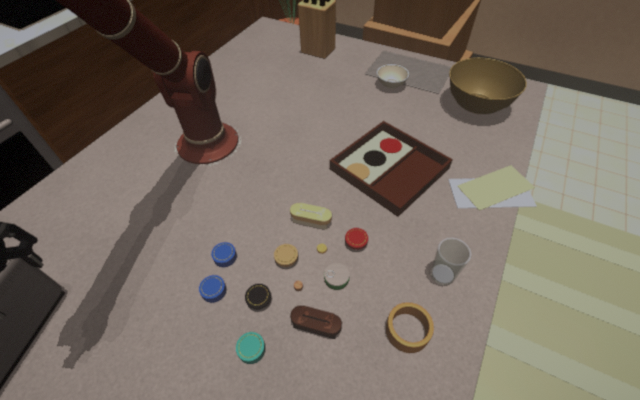

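The top view shows the tray at about (207,155), with discs red (172,169), black (203,178) and tan (232,187). The candidates:
- **Black:** tin at (429,197).
- **Tan:** tin at (378,198).
- **Red:** tin at (325,145).
- **Dark brush:** (424,137).
- **Leave alone:** food tin (372,144), veg brush (323,199), the blue tins (409,257) and (445,242), the turquoise tin (470,177), and two small bits at (349,174) and (398,172).

I'll confirm these in one enlarged crop.

```bash
python3 - <<'E'
from h import *
im=cv2.imread('pics/top0.png')
a=cv2.resize(im[105:225,300:490],None,fx=4,fy=4,interpolation=cv2.INTER_CUBIC); cv2.imwrite('pics/c1.png',a)
b=cv2.resize(im[85:225,130:280],None,fx=4,fy=4,interpolation=cv2.INTER_CUBIC); cv2.imwrite('pics/c2.png',b)
d=np.load('top0.npz'); P=cloud(d); z=P[...,2]
m=((z>0.014)&(z<0.06)).astype(np.uint8); m[:, :140]=0; m[:95]=0; m[270:]=0; m[:,490:]=0
n,l,st,c=cv2.connectedComponentsWithStats(m)
for i in range(1,n):
    if st[i,4]<20: continue
    q=P[l==i]; top=np.percentile(q[:,2],80); q=q[q[:,2]>top-.006]
    (cx,cy),(w,h),a=cv2.minAreaRect((q[:,:2]*1000).astype(np.float32))
    print(c[i].round(0),'top',top.round(3),'ctr',round(cx,1),round(cy,1),'size',round(w),round(h),round(a,1),d['frame'][int(c[i][1]),int(c[i][0])])
E
```

```text
[205. 151.] top 0.04 ctr 576.6 156.7 size 258 263 73.0 [93 48 31]
[485.  99.] top 0.042 ctr 700.0 -528.4 size 22 4 48.9 [74 68 61]
[423. 136.] top 0.043 ctr 607.3 -371.8 size 113 44 12.3 [76 45 31]
[372. 143.] top 0.027 ctr 596.9 -247.5 size 59 58 20.2 [188 188 183]
[325. 144.] top 0.027 ctr 595.3 -131.1 size 57 57 88.5 [187  41  47]
[469. 176.] top 0.027 ctr 509.2 -480.6 size 59 58 77.3 [ 45 188 173]
[398. 171.] top 0.017 ctr 524.8 -309.3 size 19 19 42.6 [188 145  93]
[323. 199.] top 0.043 ctr 457.9 -123.8 size 112 44 12.3 [185 183 168]
[429. 197.] top 0.027 ctr 459.4 -378.7 size 58 59 83.1 [37 36 36]
[378. 198.] top 0.027 ctr 460.2 -256.4 size 58 57 87.6 [189 200 135]
[445. 242.] top 0.027 ctr 351.7 -409.7 size 59 58 17.1 [ 59 113 214]
[409. 256.] top 0.027 ctr 318.5 -323.1 size 58 59 50.8 [ 70 124 220]
```

View pics/c1.png

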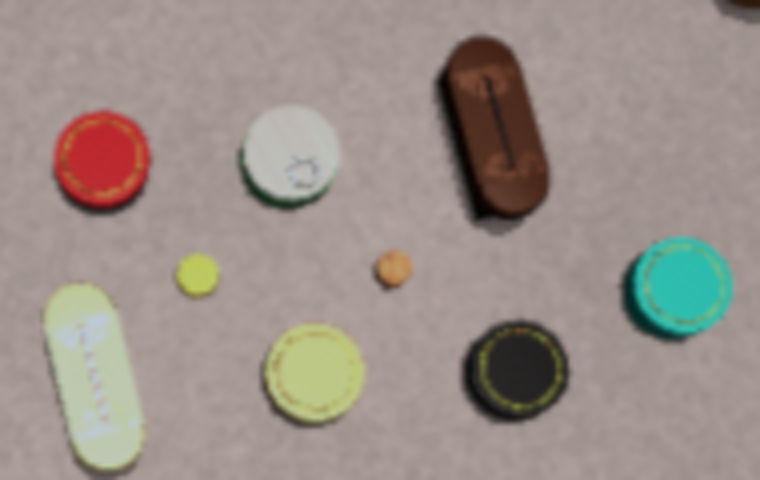

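View pics/c2.png

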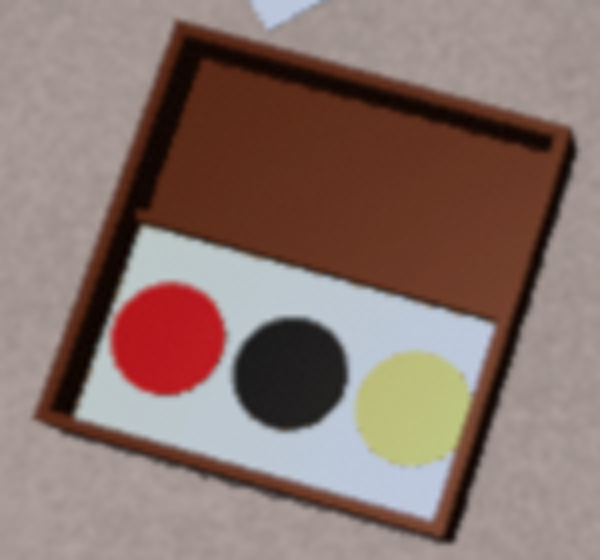

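The crops confirm the identities. The red, tan and black lids with brass rings are the tins, and the bare top with a ring pull and green rim is the food tin. The dark brown brush is the shoe brush and the pale one is the veg brush. The disc order from left to right is red, black, tan. Next I'll refine the positions.

```bash
cat >> h.py <<'E'
def yaw(s):
    w,x,y,z=s['tcp_rot']; return np.arctan2(2*(x*y+w*z),1-2*(y*y+z*z))
def rel(x,y,z,psi=None):
    "tool-axis delta (mm, rad) from now to TCP x,y,z (m), yaw psi"
    s=bot.get_state(); a=yaw(s); d=(np.array([x,y,z])-s['tcp_pos'])*1000
    dx=d[0]*np.cos(a)+d[1]*np.sin(a); dy=d[0]*np.sin(a)-d[1]*np.cos(a)
    t=0 if psi is None else -((psi-a+np.pi)%(2*np.pi)-np.pi)
    print('t',round(float(s['time_s']),2),'tcp',np.round(s['tcp_pos'],4),'yaw',round(a,3),'delta',np.round([dx,dy,-d[2]],1),'turn',round(t,3),'gap',round(float(s['finger_gap']),3),'Ff',round(float(s['finger_force']),1))
E
python3 - <<'E'
from h import *
d=np.load('top0.npz'); f=d['frame']; hsv=cv2.cvtColor(f,cv2.COLOR_RGB2HSV).astype(int); H,S,V=hsv[...,0],hsv[...,1],hsv[...,2]
red=((H<6)|(H>172))&(S>150)&(V>120); tan=(H>22)&(H<38)&(S>65)&(V>120); blk=(V<55)
def c(m,u,v,r,z):
    k=np.zeros(m.shape,bool); k[v-r:v+r,u-r:u+r]=1; m=(m&k).astype(np.uint8)
    n,l,st,_=cv2.connectedComponentsWithStats(m); i=1+np.argmax(st[1:,4])
    ct,_=cv2.findContours((l==i).astype(np.uint8),0,2); ct=max(ct,key=len)[:,0]
    w=np.array([px(d,a,b,z)[:2]*1000 for a,b in ct],np.float32)
    e=cv2.fitEllipse(w); return np.round(e[0],1),np.round(e[1],1),st[i,4]
D={}
for n,m,u,v in[('red',red,172,169),('black',blk,203,178),('tan',tan,232,187)]:
    D[n]=c(m,u,v,19,.008); print('disc',n,*D[n])
v=(D['red'][0]-D['tan'][0]); print('row',np.hypot(*v),'yaw y',np.arctan2(v[1],v[0]))
for n,m,u,v in[('red',red,325,145),('black',blk,429,197),('tan',tan,378,198)]: print('tin',n,*c(m,u,v,18,.026))
P=cloud(d);z=P[...,2]; k=np.zeros(z.shape,bool);k[105:165,405:445]=1
q=P[k&(z>.036)][:,:2]; e=np.linalg.eigh(np.cov(q.T))[1][:,1]; print('brush',q.mean(0),np.arctan2(*e[::-1]))
k[:]=0;k[80:230,130:285]=1;q=P[k&(z>.034)&(z<.05)][:,:2].astype(np.float32)
print('tray',cv2.minAreaRect(q*1000))
E
```

```text
disc red [543.3 248.7] [66.6 67. ] 590
disc black [519.7 172.3] [65.  65.3] 570
disc tan [496.4  96. ] [67.  67.1] 604
row 159.74010141476683 yaw y 1.2728036776710985
tin red [ 594.3 -132.4] [55.4 56.2] 364
tin black [ 456.8 -374.1] [49.  50.7] 326
tin tan [ 459.4 -257.1] [56.4 56.9] 467
brush [ 0.60277342 -0.36754108] 2.6138657464459394
tray ((576.6014404296875, 156.65115356445312), (257.8941345214844, 262.8471984863281), 73.02487182617188)
```

```bash
python3 -c "
from h import *
rel(.4594,-.378,.12,1.273)"
```

```text
t 0.1 tcp [ 0.1824 -0.6231  0.2303] yaw 0.285 delta [ 334.7 -157.4  110.3] turn -0.988 gap 1.0 Ff 0.0
```

Emit:
apply_moves(deltas=[[35,-16,0,-0.14],[75,-35,10,-0.28],[115,-54,20,-0.42],[155,-73,30,-0.56],[195,-92,40,-0.7]], grip=1)

```text
time_s: 0.6
tcp_pos: [0.3448, -0.4792, 0.1907]
tcp_rot: [-0.0, 0.88, 0.475, -0.0]
contact_force: [0.9, -0.7, -0.5]
finger_gap: 1.001
finger_force: 0.0
```

```bash
python3 -c "
from h import *
rel(.4594,-.378,.12,1.273)"
```

```text
t 0.6 tcp [ 0.3448 -0.4792  0.1907] yaw 0.99 delta [147.5  40.4  70.7] turn -0.283 gap 1.001 Ff 0.0
```

Emit:
apply_moves(deltas=[[40,11,18,-0.1],[80,22,36,-0.2],[118,32,54,-0.283],[147.5,40.4,70.7,-0.283],[147.5,40.4,70.7,-0.283]])

```text
time_s: 1.1
tcp_pos: [0.4627, -0.3731, 0.118]
tcp_rot: [-0.003, 0.803, 0.596, 0.002]
contact_force: [-0.2, 0.7, -0.3]
finger_gap: 0.998
finger_force: 0.0
```

```bash
python3 -c "
from h import *
rel(.4594,-.378,-.002,1.273); grab('wrist','w1')"
```

```text
t 1.1 tcp [ 0.4627 -0.3731  0.118 ] yaw 1.278 delta [ -5.6  -1.8 120. ] turn 0.005 gap 0.998 Ff 0.0
```

View pics/w1.png

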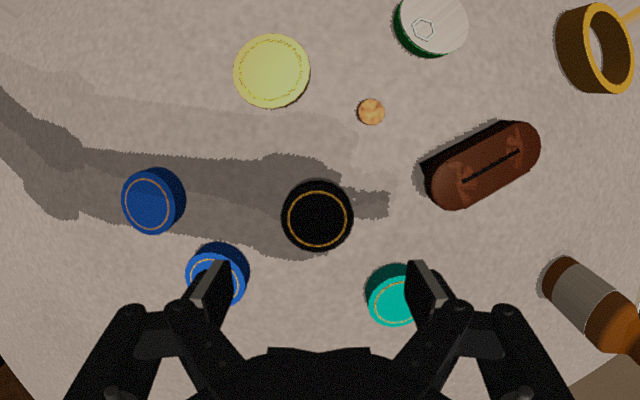

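The wrist view shows the black tin at (317,215), midway between the fingers. The blue and turquoise tins are clear of the descent.

Emit:
apply_moves(deltas=[[-3,-1,30,0],[-5,-1.8,60,0],[-5,-1.8,85,0],[-5,-1.8,85,0],[-5,-1.8,85,0]])

```text
time_s: 1.65
tcp_pos: [0.4553, -0.3856, 0.036]
tcp_rot: [0.0, 0.806, 0.592, -0.0]
contact_force: [0.4, -0.3, -0.3]
finger_gap: 0.999
finger_force: 0.0
```

```bash
python3 -c "
from h import *
rel(.4594,-.378,-.002,1.273)"
```

```text
t 1.65 tcp [ 0.4553 -0.3856  0.036 ] yaw 1.266 delta [ 8.5  1.7 38. ] turn -0.007 gap 0.999 Ff 0.0
```

Emit:
apply_moves(deltas=[[8.5,1.7,0,0],[8.5,1.7,20,0],[8.5,1.7,38,0],[8.5,1.7,38,0],[8.5,1.7,38,0]])

```text
time_s: 2.15
tcp_pos: [0.4611, -0.3769, -0.0011]
tcp_rot: [0.001, 0.806, 0.592, 0.0]
contact_force: [1.0, -0.0, 0.1]
finger_gap: 0.998
finger_force: 0.0
```

```bash
python3 -c "
from h import *
rel(.4594,-.378,-.002,1.273)"
```

```text
t 2.15 tcp [ 0.4611 -0.3769 -0.0011] yaw 1.268 delta [-1.6 -1.3  0.9] turn -0.005 gap 0.998 Ff 0.0
```

Emit:
apply_moves(deltas=[[-1,-1,1,0],[-1,-1,1,0],[-1,-1,1,0],[-1,-1,1,0],[-1,-1,1,0]], grip=-1)

```text
time_s: 2.65
tcp_pos: [0.4595, -0.3782, -0.0017]
tcp_rot: [0.001, 0.806, 0.592, 0.0]
contact_force: [-1.4, 0.0, 5.8]
finger_gap: 0.681
finger_force: 63.6
```

```bash
python3 -c "
from h import *
rel(.4594,-.378,.1,1.273);print(bot.get_state()['contact_force'])
grab('wrist','w2')"
```

```text
t 2.65 tcp [ 0.4595 -0.3782 -0.0017] yaw 1.267 delta [   0.2   -0.2 -101.7] turn -0.006 gap 0.681 Ff 63.6
[-1.43244999  0.01589879  5.83221988]
```

View pics/w2.png

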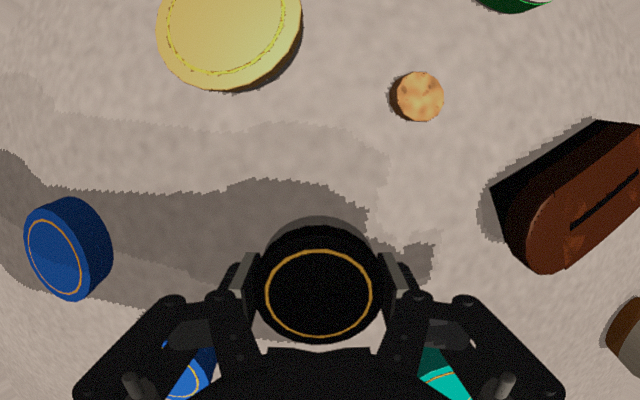

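The black tin is gripped, with its ring at (318,290) centred between the pads, a gap of 0.68 and 64 N. Next I lift it and carry it across.

Emit:
apply_moves(deltas=[[0,0,-30,0],[0,0,-70,0],[35,-7,-105,0],[80,-16,-110,0],[125,-25,-110,0]])

```text
time_s: 3.2
tcp_pos: [0.4736, -0.2505, 0.1092]
tcp_rot: [0.003, 0.806, 0.591, 0.001]
contact_force: [0.9, 0.3, -1.1]
finger_gap: 0.68
finger_force: 64.4
```

Emit:
apply_moves(deltas=[[45,-8.8,0,0],[90,-17.6,0,0],[135,-26.5,0,0],[180,-35.3,0,0],[225,-44.1,0,0]])

```text
time_s: 3.7
tcp_pos: [0.4975, -0.021, 0.1073]
tcp_rot: [0.0, 0.806, 0.592, 0.001]
contact_force: [0.9, 0.7, -0.6]
finger_gap: 0.681
finger_force: 64.4
```

Emit:
apply_moves(deltas=[[45,-8.8,0,0],[90,-17.6,0,0],[135,-26.5,0,0],[175,-34,0,0],[175,-34,0,0]])

```text
time_s: 4.2
tcp_pos: [0.5171, 0.1639, 0.1077]
tcp_rot: [-0.002, 0.802, 0.597, 0.004]
contact_force: [-1.1, 1.1, -0.3]
finger_gap: 0.679
finger_force: 64.4
```

```bash
python3 -c "
from h import *
rel(.5204,.1730,.007,1.273)"
```

```text
t 4.2 tcp [0.5171 0.1639 0.1077] yaw 1.28 delta [  9.6   0.6 100.7] turn 0.007 gap 0.679 Ff 64.4
```

Emit:
apply_moves(deltas=[[10,0,10,0.007],[15,0,20,0.007],[15,0,30,0.007],[15,0,30,0.007],[15,0,30,0.007]])

```text
time_s: 4.7
tcp_pos: [0.5213, 0.1674, 0.076]
tcp_rot: [0.0, 0.808, 0.589, -0.001]
contact_force: [0.2, 0.2, -0.6]
finger_gap: 0.685
finger_force: 64.4
```

```bash
python3 -c "
from h import *
rel(.5204,.1730,.007,1.273); grab('wrist','w3')"
```

```text
t 4.7 tcp [0.5213 0.1674 0.076 ] yaw 1.259 delta [ 5.1 -2.6 69. ] turn -0.014 gap 0.685 Ff 64.4
```

View pics/w3.png

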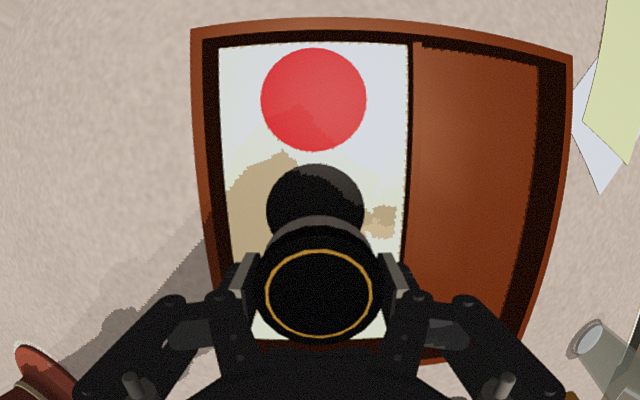

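The wrist view shows the tin above the black disc, whose visible part is at (315,205). I'll go down.

Emit:
apply_moves(deltas=[[5,-2.6,15,-0.014],[5,-2.6,35,-0.014],[5,-2.6,52,-0.014],[5,-2.6,52,-0.014],[5,-2.6,52,-0.014]])

```text
time_s: 5.25
tcp_pos: [0.521, 0.174, 0.0251]
tcp_rot: [0.0, 0.804, 0.595, 0.0]
contact_force: [0.3, 0.3, -0.3]
finger_gap: 0.684
finger_force: 64.4
```

```bash
python3 -c "
from h import *
rel(.5204,.1730,.007,1.273)"
```

```text
t 5.25 tcp [0.521  0.174  0.0251] yaw 1.274 delta [-1.2 -0.2 18.1] turn 0.001 gap 0.684 Ff 64.4
```

Emit:
apply_moves(deltas=[[-0.8,0,8,0],[-0.8,0,14,0],[-0.8,0,18,0],[-0.8,0,18,0],[-0.8,0,18,0]])

```text
time_s: 5.75
tcp_pos: [0.5204, 0.1736, 0.0066]
tcp_rot: [-0.0, 0.804, 0.595, 0.0]
contact_force: [-0.2, -0.8, -0.8]
finger_gap: 0.681
finger_force: 64.4
```

Emit:
apply_moves(deltas=[[0,0,0,0],[0,0,0,0],[0,0,0,0],[0,0,-15,0],[0,0,-50,0]], grip=1)

```text
time_s: 6.25
tcp_pos: [0.5183, 0.1727, 0.0548]
tcp_rot: [-0.001, 0.804, 0.595, -0.003]
contact_force: [0.8, 0.5, 1.0]
finger_gap: 0.999
finger_force: 0.0
```

Emit:
apply_moves(deltas=[[0,0,-20,0],[0,0,-50,0],[0,0,-65,0],[0,0,-65,0]])

```text
time_s: 6.65
tcp_pos: [0.522, 0.1742, 0.1241]
tcp_rot: [0.001, 0.804, 0.595, 0.003]
contact_force: [-0.0, -0.2, -0.8]
finger_gap: 1.0
finger_force: 0.0
```

```bash
python3 -c "
from h import *
rel(.4602,-.2564,.12,1.273)"
```

```text
t 6.65 tcp [0.522  0.1742 0.1241] yaw 1.275 delta [-429.8   66.6    4.1] turn 0.002 gap 1.0 Ff 0.0
```

Emit:
apply_moves(deltas=[[-30,4.6,0,0],[-75,11.6,0,0],[-122,19,0,0],[-169,26,0,0],[-216,33.5,0,0]])

```text
time_s: 7.15
tcp_pos: [0.4882, -0.0445, 0.1205]
tcp_rot: [-0.001, 0.803, 0.595, -0.001]
contact_force: [0.6, -0.5, 0.6]
finger_gap: 0.998
finger_force: 0.0
```

Emit:
apply_moves(deltas=[[-47,7.3,0,0],[-94,14.6,0,0],[-141,21.9,0,0],[-180,28,0,0],[-205,31.8,0,0]])

```text
time_s: 7.65
tcp_pos: [0.4579, -0.2521, 0.1203]
tcp_rot: [-0.0, 0.805, 0.593, -0.001]
contact_force: [0.1, 0.8, 0.6]
finger_gap: 0.997
finger_force: 0.0
```

Emit:
apply_moves(deltas=[[-9,1.4,5,0],[-9,1.4,30,0],[-9,1.4,60,0],[-9,1.4,80,0],[-9,1.4,80,0]])

```text
time_s: 8.15
tcp_pos: [0.4567, -0.2541, 0.0383]
tcp_rot: [-0.004, 0.803, 0.596, -0.001]
contact_force: [-0.7, 0.7, -0.2]
finger_gap: 0.996
finger_force: 0.0
```

```bash
python3 -c "
from h import *
rel(.4602,-.2564,-.002,1.273)
d=grab('top','t2'); im=cv2.imread('pics/t2.png')[85:225,130:400]; cv2.imwrite('pics/c3.png',cv2.resize(im,None,fx=2.9,fy=2.9,interpolation=cv2.INTER_CUBIC))"
```

```text
t 8.15 tcp [ 0.4567 -0.2541  0.0383] yaw 1.278 delta [-1.2  4.  40.3] turn 0.005 gap 0.996 Ff 0.0
```

View pics/c3.png

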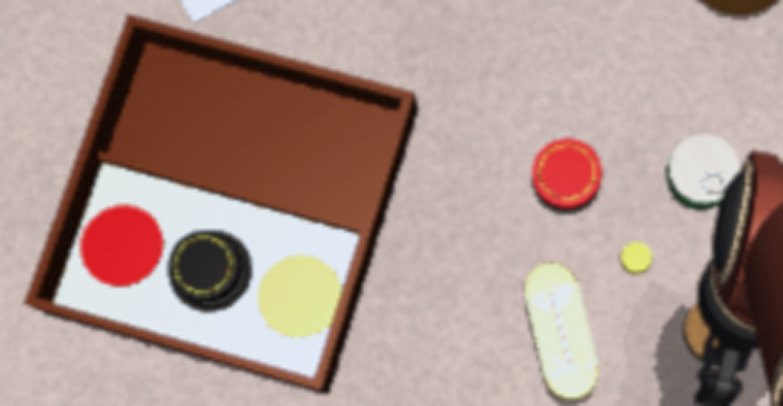

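The crop shows the black tin on its disc, with the ring at (203,265) and the disc at about (210,270). That offset is partly parallax, so I'll check it numerically while continuing with the tan tin.

Emit:
apply_moves(deltas=[[-1.2,3.5,5,0],[-1.2,3.5,20,0],[-1.2,3.5,40,0],[-1.2,3.5,40,0],[-1.2,3.5,40,0]])

```text
time_s: 8.7
tcp_pos: [0.4624, -0.2594, 0.0023]
tcp_rot: [0.0, 0.804, 0.595, 0.0]
contact_force: [0.5, -0.2, 0.5]
finger_gap: 1.002
finger_force: 0.0
```

```bash
python3 - <<'E'
from h import *
rel(.4602,-.2564,-.002,1.273)
d=np.load('t2.npz'); P=cloud(d);z=P[...,2]
k=np.zeros(z.shape,bool);k[155:200,180:225]=1;q=P[k&(z>.029)&(z<.04)]
print(len(q),q[:,2].mean(),cv2.minEnclosingCircle((q[:,:2]*1000).astype(np.float32)),(q[:,:2].max(0)+q[:,:2].min(0))/2)
E
```

```text
t 8.7 tcp [ 0.4624 -0.2594  0.0023] yaw 1.275 delta [ 2.2 -3.   4.3] turn 0.002 gap 1.002 Ff 0.0
480 0.033527136125914535 ((503.4564208984375, 184.4549102783203), 50.40503692626953) [0.50619076 0.1786889 ]
```

Emit:
apply_moves(deltas=[[2,-2.5,4,0],[2,-2.5,4,0],[2,-2.5,4,0]])

```text
time_s: 9.0
tcp_pos: [0.4602, -0.2567, -0.0018]
tcp_rot: [0.0, 0.804, 0.595, 0.0]
contact_force: [0.1, 0.6, 0.6]
finger_gap: 0.998
finger_force: 0.0
```

Emit:
apply_moves(deltas=[[0,0,0,0],[0,0,0,0],[0,0,0,0],[0,0,0,0],[0,0,0,0]], grip=-1)

```text
time_s: 9.5
tcp_pos: [0.4602, -0.2569, -0.0016]
tcp_rot: [0.0, 0.804, 0.595, 0.0]
contact_force: [-1.2, -0.1, 5.1]
finger_gap: 0.683
finger_force: 63.2
```

```bash
python3 - <<'E'
from h import *
rel(.497,.0965,.12,1.273)
d=np.load('t2.npz'); P=cloud(d);z=P[...,2]; f=d['frame']
k=np.zeros(z.shape,bool);k[158:195,184:222]=1
m=(k&(z>.029)&(z<.038)&(f.max(2)<110)&(np.abs(f[...,0].astype(int)-f[...,2])<40)).astype(np.uint8)
n,l,st,c=cv2.connectedComponentsWithStats(m);i=1+np.argmax(st[1:,4]);q=P[l==i]
print(st[i],q[:,2].mean(),cv2.minAreaRect((q[:,:2]*1000).astype(np.float32)))
E
```

```text
t 9.5 tcp [ 0.4602 -0.2569 -0.0016] yaw 1.275 delta [ 348.8  -67.9 -121.6] turn 0.002 gap 0.683 Ff 63.2
[188 165  24  24 401] 0.033538706377189434 ((518.71142578125, 171.14501953125), (56.95317077636719, 56.37118148803711), 89.1844711303711)
```

Emit:
apply_moves(deltas=[[0,0,-25,0],[0,0,-65,0],[35,-7,-100,0],[80,-15.5,-110,0],[126,-24.5,-110,0]])

```text
time_s: 10.0
tcp_pos: [0.4748, -0.1288, 0.1098]
tcp_rot: [0.002, 0.804, 0.594, 0.002]
contact_force: [1.0, -0.4, -0.8]
finger_gap: 0.683
finger_force: 64.5
```

Emit:
apply_moves(deltas=[[46,-9,0,0],[92,-18,0,0],[138,-27,0,0],[180,-35,0,0],[210,-41,0,0]])

```text
time_s: 10.5
tcp_pos: [0.4951, 0.0877, 0.1077]
tcp_rot: [-0.001, 0.802, 0.597, 0.001]
contact_force: [0.3, -0.9, -0.6]
finger_gap: 0.677
finger_force: 64.5
```

Emit:
apply_moves(deltas=[[13,-2.5,5,0],[13,-2.5,20,0],[13,-2.5,40,0],[13,-2.5,45,0],[13,-2.5,45,0]])

```text
time_s: 11.0
tcp_pos: [0.4959, 0.0954, 0.0617]
tcp_rot: [-0.0, 0.804, 0.594, -0.002]
contact_force: [-0.6, 0.1, -1.0]
finger_gap: 0.676
finger_force: 64.5
```

```bash
python3 -c "
from h import *
rel(.4975,.0975,.0066,1.273)"
```

```text
t 11.0 tcp [0.4959 0.0954 0.0617] yaw 1.273 delta [ 2.5  0.9 55.1] turn 0.0 gap 0.676 Ff 64.5
```

Emit:
apply_moves(deltas=[[2,0.9,10,0],[2,0.9,25,0],[2,0.9,38,0],[2,0.9,38,0],[2,0.9,38,0]])

```text
time_s: 11.5
tcp_pos: [0.4981, 0.0985, 0.0245]
tcp_rot: [-0.0, 0.804, 0.595, -0.0]
contact_force: [0.3, 0.4, -1.0]
finger_gap: 0.683
finger_force: 64.5
```

```bash
python3 -c "
from h import *
rel(.4975,.0975,.0066,1.273)"
```

```text
t 11.5 tcp [0.4981 0.0985 0.0245] yaw 1.275 delta [-1.1 -0.3 17.9] turn 0.002 gap 0.683 Ff 64.5
```

Emit:
apply_moves(deltas=[[-0.8,-0.3,7,0],[-0.8,-0.3,13,0],[-0.8,-0.3,17.5,0],[-0.8,-0.3,17.5,0],[-0.8,-0.3,17.5,0]])

```text
time_s: 12.0
tcp_pos: [0.4976, 0.0979, 0.007]
tcp_rot: [-0.0, 0.804, 0.595, -0.0]
contact_force: [0.1, 0.2, -0.8]
finger_gap: 0.686
finger_force: 64.7
```

Emit:
apply_moves(deltas=[[0,0,0,0],[0,0,0,0],[0,0,0,0],[0,0,-15,0],[0,0,-50,0]], grip=1)

```text
time_s: 12.5
tcp_pos: [0.4956, 0.0974, 0.0557]
tcp_rot: [-0.001, 0.804, 0.595, -0.003]
contact_force: [-0.3, -0.3, 1.2]
finger_gap: 0.999
finger_force: 0.0
```

Emit:
apply_moves(deltas=[[0,0,-20,0],[0,0,-50,0],[0,0,-65,0],[0,0,-65,0]])

```text
time_s: 12.9
tcp_pos: [0.4992, 0.0982, 0.1244]
tcp_rot: [0.001, 0.804, 0.595, 0.003]
contact_force: [-0.2, -0.2, -0.6]
finger_gap: 1.002
finger_force: 0.0
```

```bash
python3 -c "
from h import *
rel(.5953,-.1315,.12,1.273)"
```

```text
t 12.9 tcp [0.4992 0.0982 0.1244] yaw 1.275 delta [-191.7  159.     4.4] turn 0.002 gap 1.002 Ff 0.0
```

Emit:
apply_moves(deltas=[[-25,21,0,0],[-60,50,0,0],[-95,79,0,0],[-130,108,0,0],[-160,133,0,0]])

```text
time_s: 13.4
tcp_pos: [0.5779, -0.0969, 0.1207]
tcp_rot: [-0.0, 0.804, 0.594, -0.001]
contact_force: [0.2, 0.4, -0.2]
finger_gap: 1.001
finger_force: 0.0
```

Emit:
apply_moves(deltas=[[-22,18,0,0],[-32,26,10,0],[-32,26,40,0],[-32,26,70,0],[-32,26,70,0]])

```text
time_s: 13.9
tcp_pos: [0.589, -0.1299, 0.0467]
tcp_rot: [-0.005, 0.803, 0.596, -0.004]
contact_force: [-0.6, -0.3, -1.0]
finger_gap: 0.999
finger_force: 0.0
```

```bash
python3 -c "
from h import *
rel(.5953,-.1315,-.002,1.273)"
```

```text
t 13.9 tcp [ 0.589  -0.1299  0.0467] yaw 1.277 delta [ 0.3  6.5 48.7] turn 0.004 gap 0.999 Ff 0.0
```

Emit:
apply_moves(deltas=[[0,3,0,0],[0,3,10,0],[0,3,25,0],[0,3,25,0],[0,3,25,0]])

```text
time_s: 14.4
tcp_pos: [0.5963, -0.133, 0.0268]
tcp_rot: [-0.0, 0.804, 0.595, -0.0]
contact_force: [1.0, -0.4, -0.2]
finger_gap: 0.999
finger_force: 0.0
```

```bash
python3 -c "
from h import *
rel(.5953,-.1315,-.002,1.273)"
```

```text
t 14.4 tcp [ 0.5963 -0.133   0.0268] yaw 1.275 delta [ 1.1 -1.3 28.8] turn 0.002 gap 0.999 Ff 0.0
```

Emit:
apply_moves(deltas=[[1,-1,10,0],[1,-1,22,0],[1,-1,28.5,0],[1,-1,28.5,0],[1,-1,28.5,0]])

```text
time_s: 14.9
tcp_pos: [0.5958, -0.1318, -0.0017]
tcp_rot: [-0.0, 0.804, 0.595, -0.0]
contact_force: [-0.6, 0.3, -1.0]
finger_gap: 1.001
finger_force: 0.0
```

Emit:
apply_moves(deltas=[[0,0,0,0],[0,0,0,0],[0,0,0,0],[0,0,0,0],[0,0,0,0]], grip=-1)

```text
time_s: 15.4
tcp_pos: [0.5967, -0.1319, -0.0004]
tcp_rot: [0.001, 0.804, 0.595, 0.001]
contact_force: [0.5, -0.5, 5.7]
finger_gap: 0.678
finger_force: 64.5
```

```bash
python3 -c "
from h import *
rel(.5445,.250,.11,1.273)"
```

```text
t 15.4 tcp [ 5.967e-01 -1.319e-01 -4.000e-04] yaw 1.275 delta [ 350.  -161.4 -110.4] turn 0.002 gap 0.678 Ff 64.5
```

Emit:
apply_moves(deltas=[[0,0,-25,0],[0,0,-65,0],[30,-14,-100,0],[70,-32,-110,0],[112,-51.5,-110,0]])

```text
time_s: 15.9
tcp_pos: [0.5806, -0.0094, 0.1107]
tcp_rot: [0.002, 0.805, 0.594, 0.002]
contact_force: [0.7, 1.6, -1.2]
finger_gap: 0.683
finger_force: 64.4
```

Emit:
apply_moves(deltas=[[42,-19.5,0,0],[84,-39,0,0],[126,-58,0,0],[170,-78.5,0,0],[205,-94.5,0,0]])

```text
time_s: 16.4
tcp_pos: [0.5471, 0.2175, 0.1082]
tcp_rot: [-0.001, 0.803, 0.596, -0.0]
contact_force: [0.5, -0.3, -1.0]
finger_gap: 0.681
finger_force: 64.4
```

Emit:
apply_moves(deltas=[[25,-11.5,0,0],[33,-15,10,0],[33,-15,30,0],[33,-15,45,0],[33,-15,45,0]])

```text
time_s: 16.9
tcp_pos: [0.5423, 0.2466, 0.0604]
tcp_rot: [0.0, 0.804, 0.594, -0.004]
contact_force: [-0.6, -1.0, -1.0]
finger_gap: 0.681
finger_force: 64.4
```

```bash
python3 -c "
from h import *
rel(.5445,.250,.0075,1.273)"
```

```text
t 16.9 tcp [0.5423 0.2466 0.0604] yaw 1.273 delta [ 3.9  1.1 52.9] turn -0.0 gap 0.681 Ff 64.4
```

Emit:
apply_moves(deltas=[[3,1,10,0],[3,1,25,0],[3,1,36,0],[3,1,36,0],[3,1,36,0]])

```text
time_s: 17.4
tcp_pos: [0.5457, 0.2524, 0.0273]
tcp_rot: [-0.0, 0.804, 0.595, -0.0]
contact_force: [1.3, 0.4, -0.4]
finger_gap: 0.681
finger_force: 64.4
```

```bash
python3 -c "
from h import *
rel(.5445,.250,.0075,1.273)"
```

```text
t 17.4 tcp [0.5457 0.2524 0.0273] yaw 1.275 delta [-2.7 -0.4 19.8] turn 0.002 gap 0.681 Ff 64.4
```

Emit:
apply_moves(deltas=[[-2.4,-0.4,7,0],[-2.4,-0.4,13,0],[-2.4,-0.4,19.8,0],[-2.4,-0.4,19.8,0],[-2.4,-0.4,19.8,0]])

```text
time_s: 17.9
tcp_pos: [0.5447, 0.2504, 0.0076]
tcp_rot: [-0.0, 0.804, 0.595, 0.0]
contact_force: [-1.1, 0.3, -0.2]
finger_gap: 0.683
finger_force: 64.7
```

Emit:
apply_moves(deltas=[[0,0,0,0],[0,0,0,0],[0,0,0,0],[0,0,-15,0],[0,0,-50,0]], grip=1)

```text
time_s: 18.4
tcp_pos: [0.5427, 0.2493, 0.0565]
tcp_rot: [-0.001, 0.804, 0.595, -0.003]
contact_force: [0.7, -0.5, 0.8]
finger_gap: 1.001
finger_force: 0.0
```

Emit:
apply_moves(deltas=[[0,0,-25,0],[0,0,-60,0],[0,0,-75,0],[0,0,-75,0]])

```text
time_s: 18.8
tcp_pos: [0.5466, 0.2514, 0.1369]
tcp_rot: [0.001, 0.804, 0.595, 0.004]
contact_force: [-0.2, -0.6, -0.3]
finger_gap: 0.998
finger_force: 0.0
```

```bash
python3 -c "
from h import *
rel(.6073,-.3718,.13,.215)"
```

```text
t 18.8 tcp [0.5466 0.2514 0.1369] yaw 1.275 delta [-578.4  239.8    6.9] turn 1.06 gap 0.998 Ff 0.0
```

Emit:
apply_moves(deltas=[[-30,12.4,0,0],[-70,29,0,0],[-112,46.4,0,0],[-155,64.3,0,0],[-198,82,0,0]])

```text
time_s: 19.3
tcp_pos: [0.5647, 0.0353, 0.1321]
tcp_rot: [-0.0, 0.803, 0.595, -0.001]
contact_force: [1.2, -0.4, -0.3]
finger_gap: 0.998
finger_force: 0.0
```

Emit:
apply_moves(deltas=[[-43,17.8,0,0.1],[-86,35.7,0,0.23],[-129,53.5,0,0.36],[-172,71.3,0,0.49],[-210,87,0,0.6]])

```text
time_s: 19.8
tcp_pos: [0.5864, -0.192, 0.132]
tcp_rot: [-0.0, 0.945, 0.328, -0.001]
contact_force: [0.8, 0.6, -0.3]
finger_gap: 1.0
finger_force: 0.0
```

```bash
python3 - <<'E'
from h import *
rel(.6073,-.3718,.12,.215)
d=grab('top','t4'); P=cloud(d);z=P[...,2]; f=d['frame'].astype(int)
for n,u,v in[('black',200,176),('tan',230,185),('red',169,167)]:
    k=np.zeros(z.shape,bool);k[v-17:v+17,u-17:u+17]=1
    m=(k&(z>.029)&(z<.038)).astype(np.uint8); l=cv2.connectedComponentsWithStats(m,connectivity=4)
    i=l[1][v,u]; q=P[l[1]==i]; print(n,len(q),cv2.minAreaRect((q[:,:2]*1000).astype(np.float32)))
E
```

```text
t 19.8 tcp [ 0.5864 -0.192   0.132 ] yaw 0.668 delta [-95.  154.1  12. ] turn 0.453 gap 1.0 Ff 0.0
black 472 ((519.447998046875, 172.63821411132812), (58.15756607055664, 58.9080810546875), 87.92894744873047)
tan 477 ((497.1143798828125, 97.8423843383789), (58.98250961303711, 56.46621322631836), 87.46347045898438)
red 468 ((544.3231201171875, 248.97886657714844), (57.99605941772461, 57.46684265136719), 3.9168858528137207)
```

All three tins stand within about 2 mm of their disc centres. The brush is next.

Emit:
apply_moves(deltas=[[-22,36,0,0.12],[-46,75,0,0.25],[-70,114,0,0.38],[-88,143,5,0.453],[-92,150,12,0.453]])

```text
time_s: 20.35
tcp_pos: [0.607, -0.3702, 0.1198]
tcp_rot: [0.002, 0.994, 0.107, -0.001]
contact_force: [-0.3, 0.0, -0.3]
finger_gap: 0.998
finger_force: 0.0
```

Emit:
apply_moves(deltas=[[0,0,0,0],[0,0,0,0],[0,0,10,0],[0,0,30,0],[0,0,30,0]])

```text
time_s: 20.85
tcp_pos: [0.6079, -0.3603, 0.0877]
tcp_rot: [-0.003, 0.994, 0.112, -0.002]
contact_force: [-0.4, 0.9, -1.5]
finger_gap: 1.003
finger_force: 0.0
```

```bash
python3 -c "
from h import *
rel(.6073,-.3718,.010,.215); grab('wrist','w5')"
```

```text
t 20.85 tcp [ 0.6079 -0.3603  0.0877] yaw 0.225 delta [-3.1 11.1 77.7] turn 0.01 gap 1.003 Ff 0.0
```

View pics/w5.png

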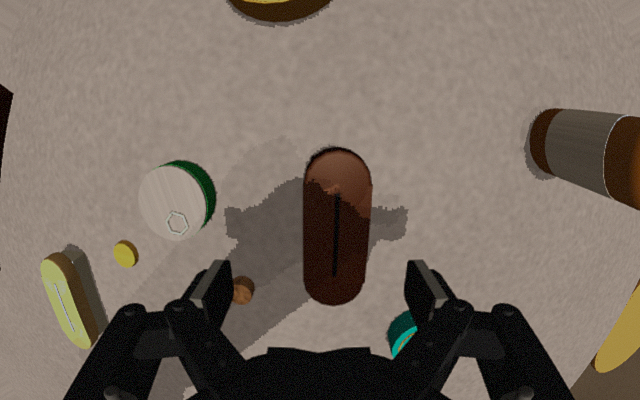

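The wrist view shows the brush along the tool's x axis, centred at about (336,225). It needs about 8 to 11 mm to the right, which agrees with the numbers.

Emit:
apply_moves(deltas=[[-3,8,10,0.01],[-3,8,30,0.01],[-3,8,45,0.01],[-3,8,45,0.01],[-3,8,45,0.01]])

```text
time_s: 21.4
tcp_pos: [0.6082, -0.3722, 0.0457]
tcp_rot: [-0.0, 0.994, 0.106, -0.0]
contact_force: [-0.5, 0.0, 0.8]
finger_gap: 1.002
finger_force: 0.0
```

```bash
python3 -c "
from h import *
rel(.6073,-.3718,.010,.215)"
```

```text
t 21.4 tcp [ 0.6082 -0.3722  0.0457] yaw 0.212 delta [-0.8 -0.6 35.7] turn -0.003 gap 1.002 Ff 0.0
```

Emit:
apply_moves(deltas=[[-0.8,-0.6,10,0],[-0.8,-0.6,25,0],[-0.8,-0.6,35.5,0],[-0.8,-0.6,35.5,0],[-0.8,-0.6,35.5,0]])

```text
time_s: 21.9
tcp_pos: [0.607, -0.3717, 0.0096]
tcp_rot: [-0.0, 0.994, 0.106, -0.0]
contact_force: [0.5, -0.8, 0.2]
finger_gap: 0.999
finger_force: 0.0
```

Emit:
apply_moves(deltas=[[0,0,0,0],[0,0,0,0],[0,0,0,0],[0,0,0,0],[0,0,0,0]], grip=-1)

```text
time_s: 22.4
tcp_pos: [0.6078, -0.3721, 0.0111]
tcp_rot: [0.0, 0.994, 0.106, 0.001]
contact_force: [0.3, -0.0, 3.2]
finger_gap: 0.501
finger_force: 62.8
```

Emit:
apply_moves(deltas=[[0,0,-20,0],[0,0,-55,0],[0,0,-90,0],[0,0,-110,0],[0,0,-110,0]])

```text
time_s: 22.9
tcp_pos: [0.609, -0.3731, 0.1239]
tcp_rot: [0.002, 0.994, 0.106, 0.003]
contact_force: [0.8, -0.2, -1.2]
finger_gap: 0.502
finger_force: 62.5
```

```bash
python3 -c "
from h import *
rel(.6416,.1368,.12,1.273); grab('wrist','w6')"
```

```text
t 22.9 tcp [ 0.609  -0.3731  0.1239] yaw 0.212 delta [ 139.1 -491.6    3.9] turn -1.061 gap 0.502 Ff 62.5
```

View pics/w6.png

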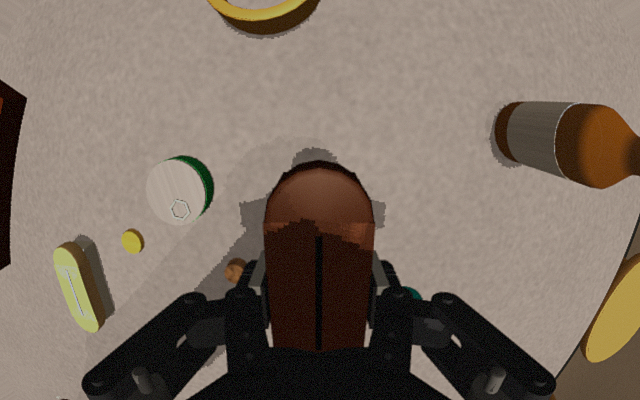

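The brush is held square between the pads, at about (318,265). Now I carry and turn it.

Emit:
apply_moves(deltas=[[7,-25,0,0],[18,-64,0,-0.1],[29,-104,0,-0.2],[40,-144,0,-0.3],[51,-182,0,-0.4]])

```text
time_s: 23.45
tcp_pos: [0.6169, -0.1804, 0.1175]
tcp_rot: [-0.002, 0.953, 0.303, -0.002]
contact_force: [0.9, -0.2, -0.9]
finger_gap: 0.505
finger_force: 62.5
```

```bash
python3 -c "
from h import *
rel(.6416,.1368,.12,1.273)"
```

```text
t 23.45 tcp [ 0.6169 -0.1804  0.1175] yaw 0.617 delta [ 203.6 -244.5   -2.5] turn -0.656 gap 0.505 Ff 62.5
```

Emit:
apply_moves(deltas=[[25,-30,0,-0.12],[50,-60,0,-0.24],[75,-90,0,-0.36],[100,-120,0,-0.48],[125,-150,0,-0.6]])

```text
time_s: 23.95
tcp_pos: [0.633, 0.013, 0.1176]
tcp_rot: [-0.001, 0.82, 0.572, -0.002]
contact_force: [0.3, -0.1, -2.0]
finger_gap: 0.503
finger_force: 62.5
```

```bash
python3 -c "
from h import *
rel(.6416,.1368,.12,1.273)"
```

```text
t 23.95 tcp [0.633  0.013  0.1176] yaw 1.217 delta [119.1 -34.9  -2.4] turn -0.056 gap 0.503 Ff 62.5
```

Emit:
apply_moves(deltas=[[35,-10,0,-0.05],[70,-20.5,0,-0.056],[100,-29,0,-0.056],[114,-33.5,0,-0.056],[114,-33.5,0,-0.056]])

```text
time_s: 24.45
tcp_pos: [0.642, 0.1332, 0.1184]
tcp_rot: [-0.002, 0.804, 0.594, -0.001]
contact_force: [-0.5, -1.2, -1.6]
finger_gap: 0.508
finger_force: 62.5
```

Emit:
apply_moves(deltas=[[0,0,10,0],[0,0,25,0],[0,0,40,0],[0,0,40,0],[0,0,40,0]])

```text
time_s: 24.95
tcp_pos: [0.6432, 0.1289, 0.0793]
tcp_rot: [-0.0, 0.806, 0.592, -0.001]
contact_force: [0.1, -0.6, -1.4]
finger_gap: 0.504
finger_force: 62.5
```

```bash
python3 -c "
from h import *
rel(.6416,.1368,.017,1.273)"
```

```text
t 24.95 tcp [0.6432 0.1289 0.0793] yaw 1.267 delta [ 7.  -3.9 62.3] turn -0.006 gap 0.504 Ff 62.5
```

Emit:
apply_moves(deltas=[[6,-2.5,10,-0.006],[6,-2.5,25,-0.006],[6,-2.5,43,-0.006],[6,-2.5,43,-0.006],[6,-2.5,43,-0.006]])

```text
time_s: 25.45
tcp_pos: [0.6426, 0.1365, 0.0366]
tcp_rot: [-0.0, 0.804, 0.595, -0.001]
contact_force: [-0.2, 0.1, -2.2]
finger_gap: 0.508
finger_force: 62.4
```

```bash
python3 -c "
from h import *
rel(.6416,.1368,.017,1.273)"
```

```text
t 25.45 tcp [0.6426 0.1365 0.0366] yaw 1.274 delta [-0.1 -1.  19.6] turn 0.001 gap 0.508 Ff 62.4
```

Emit:
apply_moves(deltas=[[0,-1,8,0],[0,-1,15,0],[0,-1,19.5,0],[0,-1,19.5,0],[0,-1,19.5,0]])

```text
time_s: 25.95
tcp_pos: [0.6421, 0.1367, 0.0178]
tcp_rot: [-0.0, 0.804, 0.595, 0.0]
contact_force: [-1.2, -0.3, -2.4]
finger_gap: 0.505
finger_force: 62.5
```

Emit:
apply_moves(deltas=[[0,0,0,0],[0,0,0,0],[0,0,0,0],[0,0,0,0],[0,0,-10,0]], grip=0.45)

```text
time_s: 26.45
tcp_pos: [0.6409, 0.1364, 0.0269]
tcp_rot: [-0.001, 0.804, 0.595, -0.001]
contact_force: [-0.4, 0.4, -0.2]
finger_gap: 0.725
finger_force: 0.0
```

Emit:
apply_moves(deltas=[[0,0,-30,0],[0,0,-70,0],[0,0,-110,0],[0,0,-140,0],[0,0,-140,0]])

```text
time_s: 26.95
tcp_pos: [0.6456, 0.1377, 0.1747]
tcp_rot: [0.002, 0.804, 0.595, 0.006]
contact_force: [0.7, 0.5, -0.8]
finger_gap: 0.724
finger_force: 0.0
```

Emit:
apply_moves(deltas=[[-40,0,0,0],[-85,0,0,0],[-130,0,0,0],[-175,0,0,0],[-215,0,0,0]])

```text
time_s: 27.45
tcp_pos: [0.5778, -0.0715, 0.1676]
tcp_rot: [0.0, 0.804, 0.594, -0.001]
contact_force: [0.2, -1.0, 0.7]
finger_gap: 0.721
finger_force: 0.0
```

Emit:
apply_moves(deltas=[[-40,0,0,0],[-80,0,0,0],[-100,0,0,0],[-100,0,0,0],[-100,0,0,0]])

```text
time_s: 27.95
tcp_pos: [0.5497, -0.164, 0.1676]
tcp_rot: [-0.001, 0.804, 0.595, 0.0]
contact_force: [0.7, 0.9, -0.0]
finger_gap: 0.727
finger_force: 0.0
```

```bash
python3 - <<'E'
from h import *
d=grab('top','t7'); im=cv2.imread('pics/t7.png')[75:235,130:330]; cv2.imwrite('pics/c7.png',cv2.resize(im,None,fx=3.6,fy=3.6,interpolation=cv2.INTER_CUBIC))
P=cloud(d);z=P[...,2]
k=np.zeros(z.shape,bool);k[105:160,170:250]=1
m=(k&(z>.043)&(z<.056)).astype(np.uint8);l=cv2.connectedComponentsWithStats(m);i=1+np.argmax(l[2][1:,4]);q=P[l[1]==i]
print(q[:,2].mean(),cv2.minAreaRect((q[:,:2]*1000).astype(np.float32))); s=bot.get_state(); print(s['tcp_pos'],s['time_s'])
E
```

```text
0.04702393238301834 ((641.8329467773438, 135.54318237304688), (113.38744354248047, 44.68961715698242), 72.95494079589844)
[ 0.55022066 -0.16272724  0.16772806] 28.0
```

View pics/c7.png

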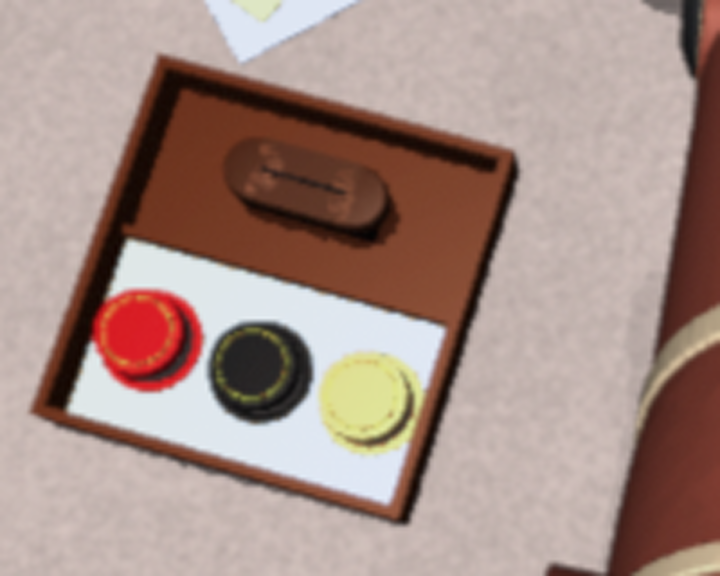

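The crop shows the red tin at (140,335), the black at (253,365) and the tan at (367,400), each on its own disc. The brush lies flat and lengthwise in its compartment at (308,187), and the arm is clear. I'm handing the job in.

```bash
python3 -c "
from workcell import bot
print(bot.finish_job())"
```

```text
the job is handed in; nothing more can be done
None
```

The job is handed in at about 28 s: the three tins measured within about 2 mm of the centres of their matching discs, the shoe brush lies bristles down lengthwise in its compartment, and I did not touch the food tin or the vegetable brush.

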